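# Open the double-latched shoe case

### The job

Open the clear-lidded case that holds the red shoe, and leave the other case (black shoe) shut. Slide its yellow latch knob outwards (away from the handle, along the front), raise the lid a little by the steel handle until the inner catch stops it and let go (the lid stays where you leave it), then push the orange catch tab, now showing under the front edge, sideways towards the nearer end of the case by a good 2 cm. Then raise the lid until it stands about half open (some 45 degrees) and leave it standing.

Things in the scene. Friction and masses are not known exactly. Their poses are not given: they have to be found in the camera images.
- red_handle (a point): Centre of the steel bar handle (12 thick, 90 along y, 35 above the lid; 164 above counter) of the RED shoe's case. Axes turn with the lid; shut: z up, x to the back, y along the case. Hinge along y, 125 behind (+x), 149 below (-z); lean of z = lid angle. 5 N lifts, stays anywhere; latched 0.03 rad at most, on the catch stops at 0.34 rad (handle 34 up, 57 back), freed 1.1. Raise to 0.3, later 0.8.
- red_knob (a point): Centre of the yellow latch knob (18 x, 14 y, 26 high) on that case's front ledge; case axes: x to the back, z up. Fully shut it is 100 to the +y side of the handle (starts up to 5 further), 60 in front. Slides outwards to +y, 30 at most, 2 N, and stays; lid free from 20 (y offset from handle 120). Its steel slide's top is 13 below this point: keep fingertips above. Push with shut fingers or pinch.
- red_tab (a point): Centre of the orange catch tab (24 x, 14 y, 17 high; ledge 9 below), case axes. Under the lid's front edge until the lid is at 0.3 rad or more; then that edge is 11 behind (+x) this point and 35 above: push its front end, 12 to -x. Starts 85 (to 88) to the -y side of the handle, slides outwards to -y, 28 at most, 2 N, stays; lid free from 15 (y offset -100).
- black_handle (a point): Same handle on the look-alike case with the BLACK shoe: leave shut. All lengths here in mm. Both cases: grey, fixed to the counter, 270 along y, 200 deep, clear lid with black rim, lid top 129 above the counter, front (latch side) towards the robot.

How it is judged:
By the outcome, as a careful person would: the job done as asked, in the order asked, and still so for the second after the job is handed in, with the robot touching nothing.
It also fails if it takes over 67 s, if anything falls off the work surface, if the arm or the gripper's body presses on something with over 40 N, if the wrist force passes 120 N, or if a joint passes its speed limit or range.

### The arm

A 6-joint arm with a two-finger parallel gripper is mounted at the origin on the work surface. World frame = base frame: x ahead of the robot, y to its left, z up, the work surface at z = 0. Lengths are in m, angles in rad, forces in N, time in s.
With the tool pointing down it reaches from about 0.3 to 0.875 m from the base axis. Payload 6.4 kg.
Tool frame: the origin (TCP) lies at the very end of the fingers, on their centre line; the grasp point (between the pads) lies 19 mm behind it; z points along the fingers, y is the line along which they close (so a half turn about z gives the same grasp; the last joint's range is limited). The gripper opens to 85 mm and grips with 20 to 120 N. Pads are 22 mm wide; open, the fingers measure 114 mm over their backs; the gripper's body (76 mm by 85 mm) begins 54 mm behind the grasp point. The pads swing forward as they close: fully open they stand 13 mm farther back than shut.
Start: joints at [0.964, 0.181, 1.607, -0, 1.354, -0.206], TCP at [0.224, 0.529, 0.231] pointing down, gripper open.
Joint ranges: [-2.99, 2.99], [-0.89, 2.07], [0.3, 2.58], [-1.14, 4.28], [0, 2.63], [-3.12, 3.12]. Speed limits (rad/s): [2.57, 2.57, 3.01, 3.14, 3.14, 3.14].

### API

Orientations are given as [roll, pitch, yaw] about the fixed x, y, z axes, in that order (R = Rz(yaw) Ry(pitch) Rx(roll)).
In Python, from bench import env gives the robot as it stands.
- The arm moves only by the tool jog_arm, never from a script. Its arguments are lists of equal length, an entry for each row: "gripper": the opening, from -1 (shut) to 1 (fully open); "travel": the shift along the tool's x, y, z scaled (see below), a list of three; "twist": the turn, a rotation vector about the tool's x, y, z scaled (see below), a list of three. A call has 1 to 20 rows; each row is the pose to reach, as a shift and turn from the pose commanded when the call began, along the tool's axes at that moment, turning the shorter way round; what a row does not reach only later rows make up. The controller multiplies each number of a shift by 0.1 m and each number of a turn by 2 pi rad. A row lasts 1/8 s, in which the tool goes at most 62.5 mm and 10.7 degrees, less where a joint would pass 70% of its speed; a pose out of reach is approached as far as the arm can. A call with a number of a shift or a turn outside -1 to 1 is refused whole. A call with a gripper value outside its range is refused whole. The fingers move at their own pace and stop on an object; the grip force is fixed at half the most. Time passes only in rows, so rows that repeat a pose let the fingers close. It gives the time, the measured TCP pose, the force, the opening and the grip force at its end, in the units of the state.
- env.sense(): the state, without advancing time (a new reading comes with each control period).
- env.snapshot(name): name is "scene" or "side" or "wrist"; returns a dict with "color" (384x512x3 uint8, blue, green, red), "fx", "fy", "cx", "cy" (pixels), "pose" (4x4, takes a point from camera to world coordinates); the wrist camera has in their place "mount" (4x4, takes a point from camera to tool coordinates, whose origin is the TCP and whose axes are the flange's). Camera axes: x right, y down, z forward; pixel columns grow to the right and rows downward; lengths in m; the calibration is good to about 2 mm. A picture is of the moment at which its call begins: read the wrist's pose just before it. There is no depth.
- env.hand_in(): hands the job in; it is judged then, once.
The state is a dict: "clock": time; "joints": joint angles; "qd": joint speeds; "joint_torque": joint torques, N m; "tool_pos": TCP position; "tcp_rot": TCP orientation; "contact_force": force on the tool from outside, world axes, zero at the start; "torque": the same for the moment, N m; "finger_gap": opening from 0.0 (shut) to 1.0 (fully open); "grasp_force": force on a finger pad.
Only numpy, scipy, OpenCV 4.12 (cv2) and the standard library are available. Lean on these libraries where they do the work, as an engineer would, in place of code of your own. Each camera call takes 0.05 s, during which the arm holds its last target. There are 200 camera calls.

## Working session

There is one attempt and no reset: what is moved stays moved. The work goes in short steps, Python scripts to look and compute and a tool call to move; the robot and the scene stay as the last step left them, time stands still between calls to the robot, and variables do not carry over. Pictures are saved under pics/ and viewed, at most 10 in all, crops included, and the job is handed in when it is done.

Besides the shell and the picture viewer there is one more tool, called after ">>>" by a JSON object that holds its "name" and its "arguments". jog_arm: Moves the arm, as the interface text tells. Its arguments: {"type":"object","properties":{"gripper":{"type":"array","items":{"type":"number"}},"travel":{"type":"array","items":{"type":"array","items":{"type":"number"}}},"twist":{"type":"array","items":{"type":"array","items":{"type":"number"}}}},"required":["gripper","travel","twist"]}

```bash
mkdir -p pics; ls
python3 - <<'E'
from bench import env
import cv2,numpy as np
s=env.sense();print({k:np.round(v,3) for k,v in s.items()})
a=env.snapshot("scene");b=env.snapshot("side")
for n,d in(("scene",a),("side",b)):
    cv2.imwrite(f"pics/{n}0.png",d["color"]);print(n,d["fx"],d["cx"],d["cy"],np.round(d["pose"],3).tolist())
E
```

```text
pics
{'clock': np.float64(0.0), 'joints': array([ 0.964,  0.182,  1.608,  0.   ,  1.354, -0.206]), 'qd': array([-0.001,  0.   , -0.001,  0.   , -0.001,  0.002]), 'joint_torque': array([ 1.0000e-03, -4.4487e+01, -3.5135e+01, -0.0000e+00,  9.0000e-03,
        0.0000e+00]), 'tool_pos': array([0.224, 0.529, 0.23 ]), 'tcp_rot': array([-3.14 , -0.   ,  2.741]), 'contact_force': array([ 0.41 ,  0.967, -1.027]), 'torque': array([ 0.005, -0.034, -0.01 ]), 'grasp_force': np.float64(0.0), 'finger_gap': np.float64(1.002)}
scene 409.03042451024925 261.0800709623606 193.7089499661029 [[-0.479, 0.477, -0.737, 1.137], [0.878, 0.277, -0.391, 0.34], [0.018, -0.834, -0.551, 0.664], [0.0, 0.0, 0.0, 1.0]]
side 360.36288593971545 257.2400724255644 192.40835477857485 [[0.768, -0.322, 0.554, 0.021], [-0.641, -0.405, 0.652, -0.507], [0.014, -0.856, -0.517, 0.563], [0.0, 0.0, 0.0, 1.0]]
```

View pics/scene0.png

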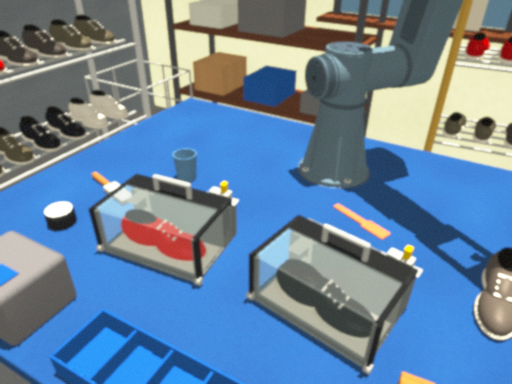

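View pics/side0.png

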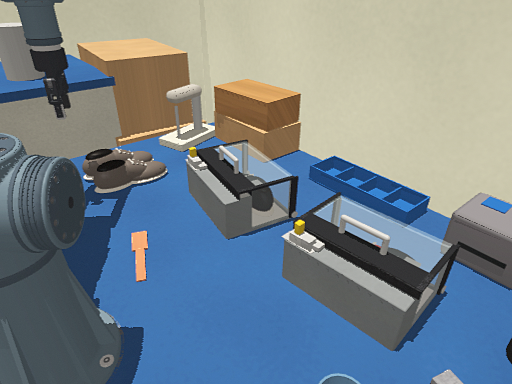

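The red shoe's case is on the left in the scene view (handle about (155,179)-(188,187), knob (225,187)). In the side view it is the nearer case (handle (343,220)-(387,243), knob (299,228)). Next I triangulate these points.

```bash
cat > h.py <<'E'
from bench import env
import cv2,numpy as np
def ray(d,uv,T=None):
    T=d["pose"] if T is None else T
    v=np.array([(uv[0]-d["cx"])/d["fx"],(uv[1]-d["cy"])/d["fy"],1.]);v=T[:3,:3]@v
    return T[:3,3],v/np.linalg.norm(v)
def tri(r):
    A=np.zeros((3,3));b=np.zeros(3)
    for o,v in r:
        P=np.eye(3)-np.outer(v,v);A+=P;b+=P@o
    p=np.linalg.solve(A,b);return p,[np.linalg.norm((np.eye(3)-np.outer(v,v))@(p-o))*1e3 for o,v in r]
def onz(r,z): return r[0]+r[1]*(z-r[0][2])/r[1][2]
def blobs(img,lo,hi,amin=8):
    m=cv2.inRange(cv2.cvtColor(img,cv2.COLOR_BGR2HSV),lo,hi)
    n,l,s,c=cv2.connectedComponentsWithStats(m)
    return [(s[i].tolist(),c[i].round(1).tolist()) for i in range(1,n) if s[i,4]>=amin]
E
python3 - <<'E'
from h import *
a=env.snapshot("scene");b=env.snapshot("side")
ks={}
for n,d in(("a",a),("b",b)):
    print(n,blobs(d["color"],(22,150,120),(32,255,255)))
ca=cv2.resize(a["color"][165:215,140:250],None,fx=7,fy=7,interpolation=cv2.INTER_CUBIC)[:, :780]
cb=cv2.resize(b["color"][205:275,275:405],None,fx=6,fy=6,interpolation=cv2.INTER_CUBIC)
im=np.zeros((ca.shape[0]//1,780,3),np.uint8)
o=np.zeros((600,800,3),np.uint8)
ca=cv2.resize(a["color"][165:215,140:250],None,fx=5,fy=5);cb=cv2.resize(b["color"][205:275,275:405],None,fx=5,fy=5)
o[:250,:550]=ca;o[250:600,:650]=cb
cv2.imwrite("pics/crop.png",o)
E
```

```text
a [([221, 182, 6, 11, 51], [223.6, 186.6]), ([403, 246, 10, 14, 84], [407.5, 252.0]), ([403, 378, 14, 6, 45], [408.6, 380.9])]
b [([189, 147, 8, 10, 58], [192.3, 151.3]), ([294, 220, 11, 15, 121], [299.1, 226.5])]
```

View pics/crop.png

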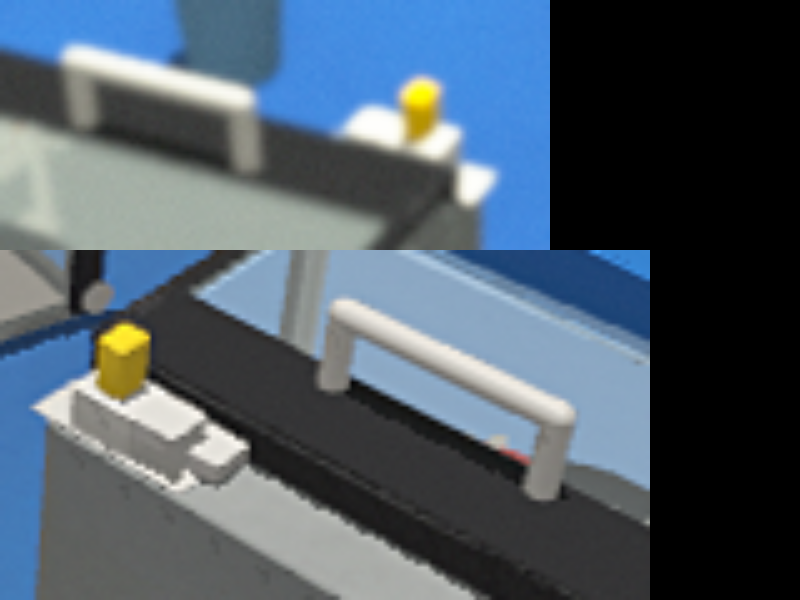

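Run:
```python
from h import *
a=env.snapshot("scene");b=env.snapshot("side")
def P(u,w): return tri([ray(a,u),ray(b,w)])
L=P((189.6,185),(343.6,217.2));R=P((154.2,176),(388.2,237.2));K=P((223.8,186.6),(299.3,226.5))
for n,p in(("L",L),("R",R),("K",K)):print(n,np.round(p[0],4),np.round(p[1],1))
h=(L[0]+R[0])/2;d=L[0]-R[0];print("len",np.linalg.norm(d),"mid",h,"yaw of +y dir",np.arctan2(d[1],d[0])-np.pi/2)
for yaw in [np.arctan2(d[1],d[0])-np.pi/2]:
    c,s=np.cos(yaw),np.sin(yaw);v=K[0]-h;print("knob off case axes",c*v[0]+s*v[1],-s*v[0]+c*v[1],v[2])
B=P((407.5,252),(192.3,151.3));print("black knob",B)
```

```text
L [ 0.5184 -0.1761  0.1627] [3.2 3.2]
R [ 0.5294 -0.2686  0.1646] [1.8 1.8]
K [ 0.4545 -0.1237  0.1397] [1.6 1.6]
len 0.09317277757335321 mid [ 0.52390925 -0.2223809   0.16362103] yaw of +y dir 0.11897534372796992
knob off case axes -0.05716631842291221 0.10620737836914328 -0.023909913777606123
black knob (array([0.47407823, 0.31032719, 0.13957466]), [np.float64(1.1243366595267736), np.float64(1.124336659526666)])
```

>>> {"name": "jog_arm", "arguments": {"gripper": [0,0,0,0], "travel": [[-0.39,-0.46,-0.06],[-0.78,-0.92,-0.12],[-0.78,-0.92,-0.12],[-0.78,-0.92,-0.12]], "twist": [[0,0,0],[0,0,0],[0,0,0],[0,0,0]]}}

```text
clock: 0.8
tool_pos: [0.2605, 0.4146, 0.2437]
tcp_rot: [3.14, 0.0, 2.74]
contact_force: [0.0, 0.5, 0.3]
finger_gap: 0.5
grasp_force: 0.0
```

>>> {"name": "jog_arm", "arguments": {"gripper": [0,0,0], "travel": [[-0.39,-0.46,-0.06],[-0.78,-0.92,-0.12],[-0.78,-0.92,-0.12]], "twist": [[0,0,0],[0,0,0],[0,0,0]]}}

```text
clock: 1.18
tool_pos: [0.2975, 0.2977, 0.2558]
tcp_rot: [3.141, 0.001, 2.737]
contact_force: [0.4, -0.5, 0.4]
finger_gap: 0.499
grasp_force: 0.0
```

>>> {"name": "jog_arm", "arguments": {"gripper": [0,0,0], "travel": [[-0.39,-0.46,-0.06],[-0.78,-0.92,-0.12],[-0.78,-0.92,-0.12]], "twist": [[0,0,0],[0,0,0],[0,0,0]]}}

```text
clock: 1.55
tool_pos: [0.3339, 0.1822, 0.2679]
tcp_rot: [3.141, 0.001, 2.735]
contact_force: [0.5, 0.5, 0.2]
finger_gap: 0.501
grasp_force: 0.0
```

>>> {"name": "jog_arm", "arguments": {"gripper": [0,0,0], "travel": [[-0.39,-0.46,-0.06],[-0.78,-0.92,-0.12],[-0.78,-0.92,-0.12]], "twist": [[0,0,0],[0,0,0],[0,0,0]]}}

```text
clock: 1.92
tool_pos: [0.3697, 0.0672, 0.2798]
tcp_rot: [3.141, 0.001, 2.736]
contact_force: [-0.4, -0.2, 0.4]
finger_gap: 0.502
grasp_force: 0.0
```

>>> {"name": "jog_arm", "arguments": {"gripper": [0,0,0], "travel": [[-0.39,-0.46,-0.06],[-0.78,-0.92,-0.12],[-0.78,-0.92,-0.12]], "twist": [[0,0,0],[0,0,0],[0,0,0]]}}

```text
clock: 2.3
tool_pos: [0.4055, -0.0471, 0.2913]
tcp_rot: [3.141, -0.0, 2.739]
contact_force: [-0.7, -0.7, 1.4]
finger_gap: 0.494
grasp_force: 0.0
```

>>> {"name": "jog_arm", "arguments": {"gripper": [0,0,0,0,0,0,0], "travel": [[-0.39,-0.46,-0.06],[-0.78,-0.92,-0.12],[-0.78,-0.92,-0.12],[-0.78,-0.92,-0.12],[-0.78,-0.92,-0.12],[-0.78,-0.92,-0.12],[-0.78,-0.92,-0.12]], "twist": [[0,0,-0.02],[0,0,-0.04],[0,0,-0.06],[0,0,-0.078],[0,0,-0.078],[0,0,-0.078],[0,0,-0.078]]}}

```text
clock: 3.18
tool_pos: [0.4402, -0.1604, 0.3033]
tcp_rot: [3.141, 0.0, -3.052]
contact_force: [-0.1, -0.0, -0.1]
finger_gap: 0.499
grasp_force: 0.0
```

```bash
cat >> h.py <<'E'
from scipy.spatial.transform import Rotation as Ro
def tool():
    s=env.sense();T=np.eye(4);T[:3,:3]=Ro.from_euler("xyz",s["tcp_rot"]).as_matrix();T[:3,3]=s["tool_pos"];return T
def wrist():
    T=tool();w=env.snapshot("wrist");return w,T@w["mount"]
def plan(p,rpy):
    """travel, twist numbers to reach TCP p, rpy"""
    T=tool();R=T[:3,:3];print("travel",np.round(R.T@(np.array(p)-T[:3,3])/.1,2),"twist",np.round(Ro.from_matrix(R.T@Ro.from_euler("xyz",rpy).as_matrix()).as_rotvec()/2/np.pi,3))
E
python3 - <<'E'
from h import *
w,T=wrist();cv2.imwrite("pics/w1.png",w["color"]);np.savez("w1.npz",T=T,f=[w["fx"],w["fy"],w["cx"],w["cy"]])
print(blobs(w["color"],(22,150,100),(32,255,255)),w["fx"],T.round(3))
for s,c in blobs(w["color"],(22,150,100),(32,255,255)):print(onz(ray(w,c,T),.14))
for p in ((.5239,-.2224,.164),(.5184,-.1761,.164),(.5294,-.2686,.164)):
    q=np.linalg.inv(T)@np.array([*p,1]);print(w["fx"]*q[0]/q[2]+w["cx"],w["fy"]*q[1]/q[2]+w["cy"])
E
```

```text
[] 282.9500388218022 [[-0.09   0.954  0.287  0.367]
 [ 0.996  0.086  0.026 -0.168]
 [-0.     0.289 -0.957  0.445]
 [ 0.     0.     0.     1.   ]]
190.4925088785154 256.0138672259249
232.60788858797815 254.95631166289243
148.5721844533573 257.0761145348418
```

View pics/w1.png

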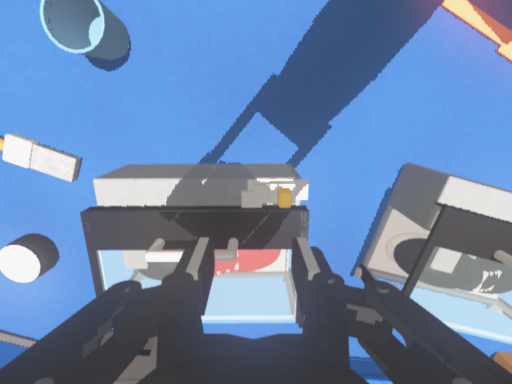

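Wrist view: the knob is at about (285,198), the handle runs (150,256)-(234,252), and the case front edge lies nearly along the image rows. I'll refine with these.

Run:
```python
from h import *
w,T=wrist()
bl=blobs(w["color"],(12,130,60),(32,255,255),20);bl=[b for b in bl if 250<b[1][0]<320 and 170<b[1][1]<230];print(bl)
x,y,ww,hh,_=bl[0][0];print("knob top c",onz(ray(w,bl[0][1],T),.148))
g=w["color"][:, :].astype(int).sum(2)
# rim front edge: gradient down columns 100..235 of rows 195..225
pts=[]
for u in list(range(90,300,10)):
    if 240<u<296: continue
    c=g[195:222,u];i=np.argmin(np.diff(c));pts.append(onz(ray(w,(u,195.5+i),T),.129)[:2])
pts=np.array(pts);k=np.polyfit(pts[:,1],pts[:,0],1);print("yaw",-np.arctan(k[0]),"res",np.abs(np.polyval(k,pts[:,1])-pts[:,0]).max())
for u in ((151,256),(190,255),(232,252)):print(onz(ray(w,u,T),.164))
plan((.4545,-.1237,.2),(np.pi,0,np.pi+.107))
```

```text
[([279, 193, 12, 14, 147], [284.4, 199.6])]
knob top c [ 0.4544057  -0.12494753  0.148     ]
yaw 0.09335601428931778 res 0.0009923917611827648
[ 0.52777342 -0.26625561  0.164     ]
[ 0.52265578 -0.22331486  0.164     ]
[ 0.51481131 -0.17734708  0.164     ]
travel [-0.18  0.36  1.03] twist [-0.     0.    -0.003]
```

>>> {"name": "jog_arm", "arguments": {"gripper": [0,0,0,0,0], "travel": [[-0.09,0.18,0.4],[-0.18,0.36,0.8],[-0.18,0.36,0.9],[-0.18,0.36,0.9],[-0.18,0.36,0.9]], "twist": [[0,0,0],[0,0,0],[0,0,0],[0,0,0],[0,0,0]]}}

```text
clock: 3.9
tool_pos: [0.4555, -0.1251, 0.2151]
tcp_rot: [-3.14, 0.002, -3.053]
contact_force: [-0.2, 0.5, 0.9]
finger_gap: 0.501
grasp_force: 0.0
```

>>> {"name": "jog_arm", "arguments": {"gripper": [0,0,0,0,0], "travel": [[0,0,0.2],[0,0,0.4],[0,0,0.6],[0,0,0.81],[0,0,0.81]], "twist": [[0,0,0],[0,0,0],[0,0,0],[0,0,0],[0,0,0]]}}

```text
clock: 4.53
tool_pos: [0.4543, -0.1243, 0.1323]
tcp_rot: [3.141, -0.001, -3.053]
contact_force: [-0.4, -0.5, -0.7]
finger_gap: 0.505
grasp_force: 0.0
```

>>> {"name": "jog_arm", "arguments": {"gripper": [-0.5,-1,-1,-1,-1,-1,-1,-1], "travel": [[0,0,0],[0,0,0],[0,0,0],[0,0,0],[0,0,0],[0,0,0],[0,0,0],[0,0,0]], "twist": [[0,0,0],[0,0,0],[0,0,0],[0,0,0],[0,0,0],[0,0,0],[0,0,0],[0,0,0]]}}

```text
clock: 5.52
tool_pos: [0.4556, -0.1246, 0.134]
tcp_rot: [-3.14, 0.002, -3.052]
contact_force: [-2.0, -0.5, 6.7]
finger_gap: 0.146
grasp_force: 59.1
```

>>> {"name": "jog_arm", "arguments": {"gripper": [-1,-1,-1,-1,-1,-1,-1], "travel": [[0,0.05,0],[0,0.1,0],[0,0.15,0],[0,0.2,0],[0,0.22,0],[0,0.22,0],[0,0.22,0]], "twist": [[0,0,0],[0,0,0],[0,0,0],[0,0,0],[0,0,0],[0,0,0],[0,0,0]]}}

```text
clock: 6.4
tool_pos: [0.4536, -0.1028, 0.134]
tcp_rot: [-3.139, 0.002, -3.052]
contact_force: [-2.2, -0.6, 6.1]
finger_gap: 0.152
grasp_force: 59.3
```

>>> {"name": "jog_arm", "arguments": {"gripper": [-0.5,0,0,0,0,0], "travel": [[0,0,0],[0,0,0],[0,0,0],[0,0,-0.3],[0,0,-0.8],[0,0,-0.9]], "twist": [[0,0,0],[0,0,0],[0,0,0],[0,0,0],[0,0,0],[0,0,0]]}}

```text
clock: 7.15
tool_pos: [0.4545, -0.1029, 0.2258]
tcp_rot: [-3.138, 0.005, -3.052]
contact_force: [-0.8, 0.2, -0.2]
finger_gap: 0.502
grasp_force: 0.0
```

Run:
```python
from h import *
a=env.snapshot("scene");b=env.snapshot("side");u=[]
for d in (a,b):
    bl=blobs(d["color"],(22,150,120),(32,255,255));print(bl);u.append(bl)
s=[x for x in u[0] if abs(x[1][0]-228)<20];t=[x for x in u[1] if abs(x[1][0]-295)<20]
if s and t:
    p=tri([ray(a,s[0][1]),ray(b,t[0][1])]);print(p);v=p[0]-[.5225,-.2235,.164];c,q=np.cos(.097),np.sin(.097);print(c*v[0]+q*v[1],-q*v[0]+c*v[1])
plan((.5225,-.2235,.22),(np.pi,0,np.pi/2+.097))
```

```text
[([229, 185, 5, 10, 48], [231.1, 189.7]), ([403, 246, 10, 14, 84], [407.4, 252.1]), ([403, 378, 15, 6, 45], [408.6, 380.9])]
[([189, 147, 8, 10, 61], [192.5, 151.4]), ([286, 215, 11, 15, 114], [291.0, 222.3])]
(array([ 0.45413475, -0.10240575,  0.13778787]), [np.float64(0.5600901077959313), np.float64(0.5600901077959881)])
-0.056316148548580414 0.1271460457253988
travel [-0.58 -1.27  0.04] twist [0.    0.    0.249]
```

>>> {"name": "jog_arm", "arguments": {"gripper": [0,0,0], "travel": [[-0.15,-0.32,0],[-0.29,-0.63,0],[-0.29,-0.63,0]], "twist": [[0,0,0],[0,0,0],[0,0,0]]}}

```text
clock: 7.62
tool_pos: [0.4868, -0.1633, 0.2202]
tcp_rot: [3.14, -0.003, -3.054]
contact_force: [0.4, 0.5, -0.2]
finger_gap: 0.495
grasp_force: 0.0
```

>>> {"name": "jog_arm", "arguments": {"gripper": [0,0,0,0,0,0,0,0,0,0,0,0], "travel": [[-0.1,-0.2,0],[-0.2,-0.4,0],[-0.29,-0.63,0],[-0.29,-0.63,0],[-0.29,-0.63,0],[-0.29,-0.63,0],[-0.29,-0.63,0],[-0.29,-0.63,0],[-0.29,-0.63,0],[-0.29,-0.63,0],[-0.29,-0.63,0],[-0.29,-0.63,0]], "twist": [[0,0,0.027],[0,0,0.054],[0,0,0.081],[0,0,0.108],[0,0,0.135],[0,0,0.162],[0,0,0.19],[0,0,0.215],[0,0,0.249],[0,0,0.249],[0,0,0.249],[0,0,0.249]]}}

```text
clock: 9.12
tool_pos: [0.5215, -0.2221, 0.222]
tcp_rot: [-3.141, -0.0, 1.669]
contact_force: [-0.5, 0.4, -0.3]
finger_gap: 0.498
grasp_force: 0.0
```

Run:
```python
from h import *
plan((.524,-.223,.145),(np.pi,0,np.pi/2+.097))
w,T=wrist();cv2.imwrite("pics/w2.png",w["color"])
for p in ((.524,-.223,.164),):
    q=np.linalg.inv(T)@np.array([*p,1]);print(w["fx"]*q[0]/q[2]+w["cx"],w["fy"]*q[1]/q[2]+w["cy"])
```

```text
travel [-0.01  0.02  0.77] twist [-0. -0.  0.]
256.1550720482017 215.5774253895206
```

View pics/w2.png

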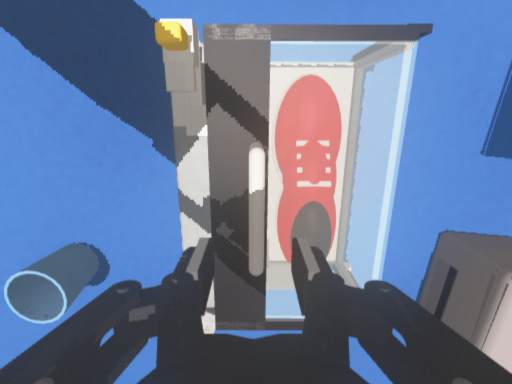

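The handle bar runs from (258,148) to (257,275), within about 2 mm of the prediction. I'll grip it and raise the lid.

>>> {"name": "jog_arm", "arguments": {"gripper": [0,0,0,0,0,-0.5,-1,-1,-1,-1,-1,-1], "travel": [[0,0.02,0.25],[0,0.02,0.5],[0,0.02,0.7],[0,0.02,0.77],[0,0.02,0.77],[0,0.02,0.77],[0,0.02,0.77],[0,0.02,0.77],[0,0.02,0.77],[0,0.02,0.77],[0,0.02,0.77],[0,0.02,0.77]], "twist": [[0,0,0],[0,0,0],[0,0,0],[0,0,0],[0,0,0],[0,0,0],[0,0,0],[0,0,0],[0,0,0],[0,0,0],[0,0,0],[0,0,0]]}}

```text
clock: 10.68
tool_pos: [0.5243, -0.2225, 0.1465]
tcp_rot: [3.14, 0.001, 1.666]
contact_force: [-1.6, 0.6, 5.8]
finger_gap: 0.115
grasp_force: 58.6
```

>>> {"name": "jog_arm", "arguments": {"gripper": [-1,-1,-1,-1], "travel": [[0,0.06,-0.05],[0,0.12,-0.095],[0,0.19,-0.14],[0,0.25,-0.18]], "twist": [[0,0,0],[0,0,0],[0,0,0],[0,0,0]]}}

```text
clock: 11.18
tool_pos: [0.5462, -0.2204, 0.163]
tcp_rot: [-3.136, -0.0, 1.666]
contact_force: [-10.0, -2.8, 2.7]
finger_gap: 0.116
grasp_force: 58.5
```

>>> {"name": "jog_arm", "arguments": {"gripper": [-1,-1,-1,-1,-1,-1], "travel": [[0,0.07,-0.04],[0,0.14,-0.075],[0,0.21,-0.108],[0,0.28,-0.138],[0,0.28,-0.138],[0,0.28,-0.138]], "twist": [[0,0,0],[0,0,0],[0,0,0],[0,0,0],[0,0,0],[0,0,0]]}}

```text
clock: 11.92
tool_pos: [0.5756, -0.2177, 0.1791]
tcp_rot: [-3.14, 0.001, 1.666]
contact_force: [-8.8, 1.1, 13.2]
finger_gap: 0.113
grasp_force: 59.2
```

>>> {"name": "jog_arm", "arguments": {"gripper": [-0.5,-0.5,-0.5,-0.5,-0.5,-0.5,-0.5], "travel": [[0,0,0],[0,0,0],[0,0,0],[0,0,-0.2],[0,0,-0.5],[0,0,-0.8],[0,0,-0.8]], "twist": [[0,0,0],[0,0,0],[0,0,0],[0,0,0],[0,0,0],[0,0,0],[0,0,0]]}}

```text
clock: 12.8
tool_pos: [0.5782, -0.2181, 0.2619]
tcp_rot: [3.136, 0.005, 1.666]
contact_force: [0.9, 0.5, 0.6]
finger_gap: 0.252
grasp_force: 0.0
```

>>> {"name": "jog_arm", "arguments": {"gripper": [-1,-1,-1,-1,-1,-1], "travel": [[0,-0.4,0],[0,-0.8,0],[0,-1,0],[0,-1,0],[0,-1,0],[0,-1,0]], "twist": [[0,0,0],[-0.02,0,0],[-0.04,0,0],[-0.048,0,0],[-0.048,0,0],[-0.048,0,0]]}}

```text
clock: 13.55
tool_pos: [0.4771, -0.2268, 0.2573]
tcp_rot: [2.841, 0.0, 1.666]
contact_force: [-0.2, -0.1, -0.0]
finger_gap: -0.003
grasp_force: 0.0
```

Run:
```python
from h import *
w,T=wrist();a=env.snapshot("scene");b=env.snapshot("side")
cv2.imwrite("pics/w3.png",np.vstack([w["color"],]));cv2.imwrite("pics/s3.png",cv2.resize(b["color"][190:360,230:480],None,fx=3,fy=3))
for n,d in(("w",w),("b",b)):print(n,blobs(d["color"],(5,150,100),(19,255,255),15))
print(tool().round(3))
```

```text
w []
b [([214, 86, 3, 25, 28], [215.1, 97.5]), ([392, 270, 14, 12, 67], [397.1, 276.6])]
[[-0.096  0.951  0.295  0.477]
 [ 0.995  0.092  0.029 -0.226]
 [ 0.     0.296 -0.955  0.257]
 [ 0.     0.     0.     1.   ]]
```

View pics/w3.png

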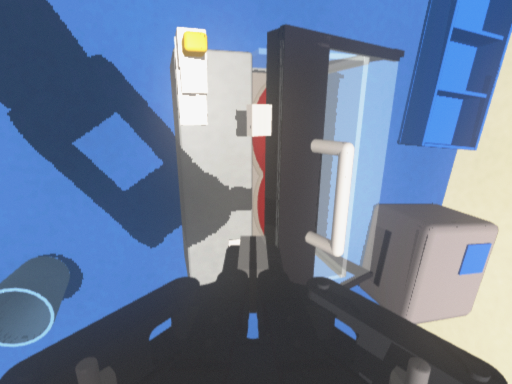

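View pics/s3.png

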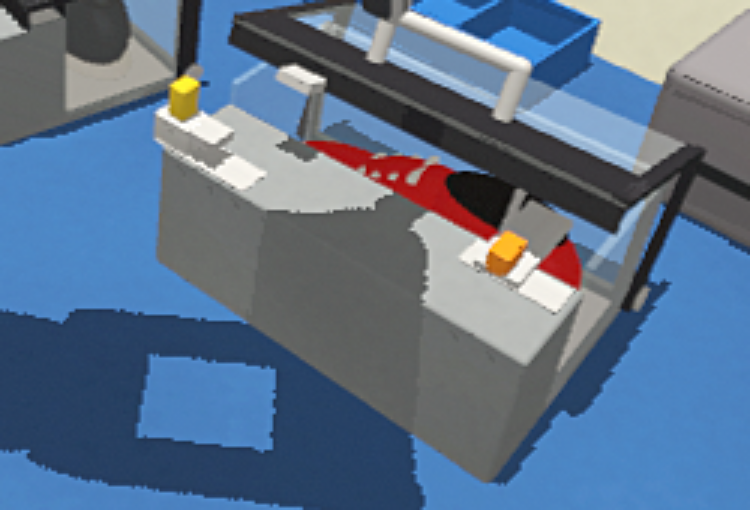

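The lid is raised and the orange tab is showing, at about (399,274) in the side view. I'll intersect its ray with the plane at y' = -86.

Run:
```python
from h import *
b=env.snapshot("side");a=env.snapshot("scene");H=np.array([.5245,-.2230,.164])
c,s=np.cos(.097),np.sin(.097);R=np.array([[c,-s,0],[s,c,0],[0,0,1]])
m=cv2.inRange(cv2.cvtColor(b["color"],cv2.COLOR_BGR2HSV),(5,150,60),(21,255,255))[255:295,380:420]
ys,xs=np.nonzero(m);print(xs.min()+380,xs.max()+380,ys.min()+255,ys.max()+255,len(xs))
for uv in ((398.9,274.5),):
    o,v=ray(b,uv);o2=R.T@(o-H);v2=R.T@v
    for yy in (-.084,-.086,-.088):
        p=o2+v2*(yy-o2[1])/v2[1];print("case",p.round(4),"world",(R@p+H).round(4))
# ledge front top corner (right end) 528,362 & left 160,145 in crop
for uv in ((230+528/3,190+362/3),(230+265/3,190+210/3)):
    o,v=ray(b,uv)
    for z in (.095,.105,.115):
        print(z,(R.T@(onz((o,v),z)-H)).round(4))
print(blobs(a["color"],(5,150,100),(19,255,255),10))
```

```text
386 405 260 281 120
case [-0.0031 -0.084  -0.0609] world [ 0.5296 -0.3069  0.1031]
case [-0.0101 -0.086  -0.0548] world [ 0.5228 -0.3096  0.1092]
case [-0.0171 -0.088  -0.0487] world [ 0.516  -0.3122  0.1153]
0.095 [-0.0648 -0.1282 -0.069 ]
0.105 [-0.0748 -0.1305 -0.059 ]
0.115 [-0.0847 -0.1327 -0.049 ]
0.095 [-0.0678  0.0463 -0.069 ]
0.105 [-0.0776  0.0403 -0.059 ]
0.115 [-0.0875  0.0343 -0.049 ]
[([322, 13, 35, 8, 155], [340.7, 16.5]), ([366, 17, 10, 6, 42], [370.4, 19.7]), ([451, 29, 5, 9, 27], [453.0, 32.3]), ([462, 31, 14, 7, 43], [467.7, 33.5]), ([479, 30, 33, 12, 183], [496.4, 34.6]), ([364, 37, 6, 7, 25], [366.9, 40.4]), ([93, 174, 15, 10, 52], [99.9, 179.2]), ([336, 206, 40, 23, 158], [356.4, 217.8]), ([399, 374, 4, 10, 16], [400.9, 379.8])]
```

>>> {"name": "jog_arm", "arguments": {"gripper": [-1,-1,-1], "travel": [[-0.5,-0.1,0],[-0.8,-0.2,0],[-0.8,-0.2,0]], "twist": [[0,0,0],[0,0,0],[0,0,0]]}}

```text
clock: 14.18
tool_pos: [0.4651, -0.3098, 0.2506]
tcp_rot: [2.841, -0.001, 1.664]
contact_force: [-0.2, 0.1, 0.6]
finger_gap: -0.003
grasp_force: 0.0
```

>>> {"name": "jog_arm", "arguments": {"gripper": [-1,-1,-1,-1], "travel": [[-0.5,0,0],[-0.8,0,0],[-0.8,0,0],[-0.8,0,0]], "twist": [[0,0,0],[0,0,0],[0,0,0],[0,0,0]]}}

```text
clock: 14.68
tool_pos: [0.4734, -0.3863, 0.2508]
tcp_rot: [2.84, -0.001, 1.667]
contact_force: [-0.4, -0.0, -0.2]
finger_gap: -0.001
grasp_force: 0.0
```

Run:
```python
from h import *
w,T=wrist();b=env.snapshot("side")
cv2.imwrite("pics/w4.png",w["color"])
print(blobs(w["color"],(5,130,60),(21,255,255),15),tool()[:3,3])
print(blobs(b["color"],(5,130,60),(21,255,255),15))
for z in (.1,.104,.108,.112,.116):
    for s,c in blobs(w["color"],(5,130,60),(21,255,255),15):print(z,onz(ray(w,c,T),z).round(4),c)
```

```text
[([248, 108, 5, 13, 50], [250.0, 113.6]), ([156, 321, 10, 7, 18], [162.1, 324.3])] [ 0.47337153 -0.38620313  0.25111222]
[([214, 79, 86, 53, 3240], [257.0, 103.7]), ([132, 231, 15, 51, 342], [139.6, 260.3]), ([392, 267, 14, 15, 133], [398.0, 274.2])]
0.1 [ 0.5097 -0.3103  0.1   ] [250.0, 113.6]
0.1 [ 0.4271 -0.5499  0.1   ] [162.1, 324.3]
0.104 [ 0.5085 -0.3104  0.104 ] [250.0, 113.6]
0.104 [ 0.427  -0.5467  0.104 ] [162.1, 324.3]
0.108 [ 0.5073 -0.3105  0.108 ] [250.0, 113.6]
0.108 [ 0.427  -0.5434  0.108 ] [162.1, 324.3]
0.112 [ 0.5061 -0.3106  0.112 ] [250.0, 113.6]
0.112 [ 0.4269 -0.5402  0.112 ] [162.1, 324.3]
0.116 [ 0.5049 -0.3107  0.116 ] [250.0, 113.6]
0.116 [ 0.4269 -0.5369  0.116 ] [162.1, 324.3]
```

View pics/w4.png

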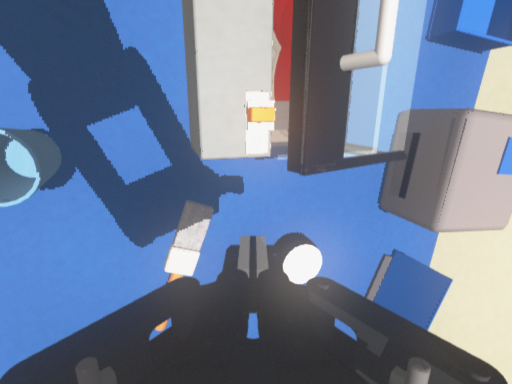

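The tab is fully visible at about (262,115), spanning columns 248-275. I'll triangulate it with the side view.

Run:
```python
from h import *
w,T=wrist();b=env.snapshot("side");H=np.array([.5245,-.2230,.164])
m=cv2.inRange(cv2.cvtColor(w["color"],cv2.COLOR_BGR2HSV),(5,110,60),(26,255,255))[95:135,235:290];ys,xs=np.nonzero(m);print(xs.min()+235,xs.max()+235,ys.min()+95,ys.max()+95,xs.mean()+235,ys.mean()+95)
c,s=np.cos(.097),np.sin(.097);R=np.array([[c,-s,0],[s,c,0],[0,0,1]])
p,e=tri([ray(w,(xs.mean()+235,ys.mean()+95),T),ray(b,(398.5,274.3))]);print(p,e,"case",R.T@(p-H))
# slide of knob: ledge edges at image columns
for z in (.105,.112): print(z,[(R.T@(onz(ray(w,q,T),z)-H)).round(4) for q in ((200,155),(272,100),(262,114.5))])
```

```text
248 273 107 121 260.55211267605637 114.25633802816901
[ 0.51646135 -0.31072542  0.11450582] [np.float64(0.5505298661694111), np.float64(0.550529866169363)] case [-0.01649689 -0.08653451 -0.04949418]
0.105 [array([-0.076 , -0.1245, -0.059 ]), array([-0.0015, -0.0724, -0.059 ]), array([-0.012 , -0.0863, -0.059 ])]
0.112 [array([-0.0769, -0.1235, -0.052 ]), array([-0.0042, -0.0727, -0.052 ]), array([-0.0144, -0.0863, -0.052 ])]
```

Run:
```python
from h import *
plan((.5062,-.283,.111),tuple(env.sense()["tcp_rot"]))
```

```text
travel [ 1.   -0.01  1.47] twist [0. 0. 0.]
```

>>> {"name": "jog_arm", "arguments": {"gripper": [-1,-1,-1,-1,-1], "travel": [[0.5,0,0],[1,-0.01,0],[1,-0.01,0.4],[1,-0.01,0.8],[1,-0.01,0.8]], "twist": [[0,0,0],[0,0,0],[0,0,0],[0,0,0],[0,0,0]]}}

```text
clock: 15.5
tool_pos: [0.4851, -0.2833, 0.1716]
tcp_rot: [2.843, -0.005, 1.668]
contact_force: [-0.2, 0.0, 0.2]
finger_gap: -0.0
grasp_force: 0.0
```

>>> {"name": "jog_arm", "arguments": {"gripper": [-1,-1,-1,-1,-1,-1], "travel": [[0,0,0.2],[0,0,0.4],[0,0,0.55],[0,0,0.65],[0,0,0.67],[0,0,0.67]], "twist": [[0,0,0],[0,0,0],[0,0,0],[0,0,0],[0,0,0],[0,0,0]]}}

```text
clock: 16.25
tool_pos: [0.5063, -0.2843, 0.1109]
tcp_rot: [2.84, 0.0, 1.666]
contact_force: [-0.3, -0.4, -0.2]
finger_gap: -0.001
grasp_force: 0.0
```

Run:
```python
from h import *
plan((.5095,-.3164,.111),tuple(env.sense()["tcp_rot"]))
```

```text
travel [-0.32  0.   -0.  ] twist [0. 0. 0.]
```

>>> {"name": "jog_arm", "arguments": {"gripper": [-1,-1,-1,-1,-1,-1,-1,-1,-1], "travel": [[-0.05,0,0],[-0.1,0,0],[-0.15,0,0],[-0.2,0,0],[-0.25,0,0],[-0.3,0,0],[-0.33,0,0],[-0.33,0,0],[-0.33,0,0]], "twist": [[0,0,0],[0,0,0],[0,0,0],[0,0,0],[0,0,0],[0,0,0],[0,0,0],[0,0,0],[0,0,0]]}}

```text
clock: 17.38
tool_pos: [0.5092, -0.3161, 0.1105]
tcp_rot: [2.84, -0.002, 1.667]
contact_force: [-1.0, 5.0, 4.9]
finger_gap: 0.001
grasp_force: 3.7
```

Run:
```python
from h import *
b=env.snapshot("side");print([x for x in blobs(b["color"],(5,130,60),(21,255,255),15) if x[1][1]>262])
H=np.array([.5245,-.2230,.164]);c,s=np.cos(.097),np.sin(.097);R=np.array([[c,-s,0],[s,c,0],[0,0,1]])
for y in (-.087,-.1,-.107,-.11):
    p=R@np.array([-.0165,y,-.0495])+H;q=np.linalg.inv(b["pose"])@np.array([*p,1]);print(y,b["fx"]*q[0]/q[2]+b["cx"],b["fy"]*q[1]/q[2]+b["cy"])
```

```text
[([132, 246, 15, 36, 319], [139.9, 262.2]), ([406, 275, 14, 15, 120], [412.6, 282.1])]
-0.087 398.41394319131507 274.3828447244597
-0.1 405.47895550075816 278.17551302830185
-0.107 409.3559838873067 280.2567949894253
-0.11 411.0335097634053 281.1573311725895
```

>>> {"name": "jog_arm", "arguments": {"gripper": [-1,-1,-1,-1,-1], "travel": [[0.06,0,0],[0.06,0,-0.3],[0.06,0,-0.7],[0.06,0,-1],[0.06,0,-1]], "twist": [[0,0,0],[0,0,0],[0,0,0],[0,0,0],[0,0,0]]}}

```text
clock: 18.05
tool_pos: [0.4796, -0.3155, 0.2086]
tcp_rot: [2.837, 0.005, 1.665]
contact_force: [0.1, -0.1, -0.1]
finger_gap: -0.003
grasp_force: 0.0
```

>>> {"name": "jog_arm", "arguments": {"gripper": [-0.5,-0.5,-0.5,-0.5,-0.5], "travel": [[0.3,0,-0.6],[0.6,0,-0.6],[0.93,0,-0.6],[0.93,0,-0.6],[0.93,0,-0.6]], "twist": [[0,0,0],[0.02,0,0],[0.04,0,0],[0.048,0,0],[0.048,0,0]]}}

```text
clock: 18.68
tool_pos: [0.4529, -0.2227, 0.2618]
tcp_rot: [-3.141, -0.001, 1.668]
contact_force: [0.3, 0.0, -0.9]
finger_gap: 0.25
grasp_force: 0.0
```

Run:
```python
from h import *
plan((.5762,-.2179,.181),(np.pi,0,1.667))
b=env.snapshot("side");print([x for x in blobs(b["color"],(5,130,60),(21,255,255),15) if x[1][1]>262])
```

```text
travel [-0.07  1.23  0.81] twist [-0. -0.  0.]
[([406, 275, 15, 15, 130], [412.6, 282.2])]
```

>>> {"name": "jog_arm", "arguments": {"gripper": [-0.5,-0.5,-0.5,-0.5], "travel": [[-0.03,0.4,0],[-0.07,0.8,0],[-0.07,1,0],[-0.07,1,0]], "twist": [[0,0,0],[0,0,0],[0,0,0],[0,0,0]]}}

```text
clock: 19.23
tool_pos: [0.5527, -0.2213, 0.262]
tcp_rot: [-3.141, -0.001, 1.666]
contact_force: [-0.2, -0.7, 0.3]
finger_gap: 0.252
grasp_force: 0.0
```

>>> {"name": "jog_arm", "arguments": {"gripper": [-0.5,-0.5,-0.5,-0.5,-0.5,-0.5,-0.5], "travel": [[0,0.23,0],[0,0.23,0],[0,0.23,0.25],[0,0.23,0.5],[0,0.23,0.7],[0,0.23,0.8],[0,0.23,0.8]], "twist": [[0,0,0],[0,0,0],[0,0,0],[0,0,0],[0,0,0],[0,0,0],[0,0,0]]}}

```text
clock: 20.1
tool_pos: [0.575, -0.2182, 0.1827]
tcp_rot: [-3.141, -0.001, 1.666]
contact_force: [-0.1, -0.2, -0.6]
finger_gap: 0.25
grasp_force: 0.0
```

>>> {"name": "jog_arm", "arguments": {"gripper": [-1,-1,-1,-1,-1], "travel": [[0,0,0],[0,0,0],[0,0,0],[0,0,0],[0,0,0]], "twist": [[0,0,0],[0,0,0],[0,0,0],[0,0,0],[0,0,0]]}}

```text
clock: 20.72
tool_pos: [0.5758, -0.2184, 0.1841]
tcp_rot: [3.141, 0.001, 1.666]
contact_force: [-3.7, -0.7, 6.1]
finger_gap: 0.113
grasp_force: 59.1
```

>>> {"name": "jog_arm", "arguments": {"gripper": [-1,-1,-1,-1], "travel": [[0,0.07,-0.03],[0,0.15,-0.058],[0,0.23,-0.085],[0,0.316,-0.109]], "twist": [[0.006,0,0],[0.012,0,0],[0.02,0,0],[0.03,0,0]]}}

```text
clock: 21.22
tool_pos: [0.6068, -0.2155, 0.1945]
tcp_rot: [-2.951, 0.001, 1.666]
contact_force: [-3.8, -2.0, 1.5]
finger_gap: 0.112
grasp_force: 59.2
```

>>> {"name": "jog_arm", "arguments": {"gripper": [-1,-1,-1,-1,-1,-1,-1,-1], "travel": [[0,0.084,-0.035],[0,0.167,-0.066],[0,0.255,-0.091],[0,0.339,-0.114],[0,0.43,-0.13],[0,0.516,-0.144],[0,0.516,-0.144],[0,0.516,-0.144]], "twist": [[0.007,0,0],[0.0145,0,0],[0.022,0,0],[0.029,0,0],[0.035,0,0],[0.0415,0,0],[0.0415,0,0],[0.0415,0,0]]}}

```text
clock: 22.22
tool_pos: [0.661, -0.2104, 0.1989]
tcp_rot: [-2.694, 0.001, 1.667]
contact_force: [2.5, -2.1, 2.3]
finger_gap: 0.112
grasp_force: 59.6
```

Run:
```python
from h import *
T=tool();g=T[:3,3]-.019*T[:3,2];H=np.array([.5245,-.2230,.164]);c,s=np.cos(.097),np.sin(.097);v=g-H
x=c*v[0]+s*v[1]-.125;z=v[2]+.149;print(x,z,np.hypot(x,z),np.arctan2(x,z)-np.arctan2(-.125,.149))
```

```text
0.020349369148888352 0.201003358138884 0.20203080658123948 0.7989250892378958
```

>>> {"name": "jog_arm", "arguments": {"gripper": [-0.55,-0.55,-0.55,-0.55,-0.55,-0.55,-0.55], "travel": [[0,0,0],[0,0,0],[0,0,0],[0,0,-0.15],[0,0,-0.4],[0,0,-0.8],[0,0,-1]], "twist": [[0,0,0],[0,0,0],[0,0,0],[0,0,0],[0,0,0],[0,0,0],[0,0,0]]}}

```text
clock: 23.1
tool_pos: [0.7043, -0.2058, 0.2912]
tcp_rot: [-2.695, 0.001, 1.667]
contact_force: [-0.7, -0.3, -0.2]
finger_gap: 0.225
grasp_force: 0.0
```

>>> {"name": "jog_arm", "arguments": {"gripper": [-0.55,-0.55,-0.55,-0.55], "travel": [[0,0,-0.3],[0,0,-0.5],[0,0,-0.5],[0,0,-0.5]], "twist": [[0,0,0],[0,0,0],[0,0,0],[0,0,0]]}}

```text
clock: 23.6
tool_pos: [0.7247, -0.2038, 0.3324]
tcp_rot: [-2.691, -0.001, 1.666]
contact_force: [0.0, 0.2, 0.2]
finger_gap: 0.229
grasp_force: 0.0
```

Run:
```python
from h import *
b=env.snapshot("side");cv2.imwrite("pics/s5.png",b["color"])
```

```text
(no output)
```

View pics/s5.png

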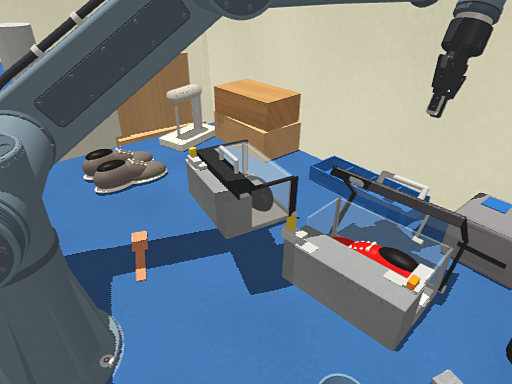

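The lid stands about half open (front rim (335,172)-(465,222)) with the gripper clear at (437,105). The tab is out at (413,282), and the black shoe's case is still shut.

```bash
python3 -c "
from bench import env
print(env.hand_in())"
```

```text
the job is handed in; nothing more can be done
None
```

The red shoe's case is open and standing at about 0.8 rad (46°), with the latch and catch released in the order asked; the black shoe's case is still shut, and the job was handed in at about 24 s.

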